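# Roll a ground roller under the comparator

## Robot

A 7-joint arm with a two-finger parallel gripper is mounted at the origin on the work surface. World frame = base frame: x ahead of the robot, y to its left, z up, the work surface at z = 0. Lengths are in m, angles in rad, forces in N, time in s.
With the tool pointing down it reaches from about 0.4 to 0.85 m from the base axis. Payload 4.5 kg.
Tool frame: the origin (TCP) lies at the very end of the fingers, on their centre line; the grasp point (between the pads) lies 19 mm behind it; z points along the fingers, y is the line along which they close (so a half turn about z gives the same grasp; the last joint's range is limited). The gripper opens to 88 mm and grips with 3 to 60 N. Pads are 18 mm wide; open, the fingers measure 123 mm over their backs; the gripper's body (75 mm by 187 mm) begins 45 mm behind the grasp point.
Start: joints at [-1.314, 0.689, -0.195, 1.565, 0.157, 0.902, -0.215], TCP at [0.138, 0.61, 0.2] pointing down, gripper open.
Joint ranges: [-3.01, 3.01], [-0.46, 2.08], [-1.47, 1.51], [0.13, 2.56], [-1, 4.14], [0.04, 2.09], [-2.66, 2.66]. Speed limits (rad/s): [2.57, 2.57, 3.14, 3.14, 3.14, 3.14, 3.14].

## Interface

Orientations are given as a unit quaternion [x, y, z, w].
In Python, from plant import r gives the robot as it stands. The module is installed in compiled form; this text tells all that it offers.
- The arm moves only by the tool step_arm, never from a script. Its argument "increments" is a list of rows, each a list of 2 entries, a list of its own where there are three numbers: the shift along the world's x, y, z in cm, then the turn, a rotation vector about the world's x, y, z in degrees. A call has exactly 10 rows; each row shifts and turns the commanded pose from where the row before left it; what a row does not reach is not made up. A row lasts 1/10 s, in which the tool goes at most 50 mm and 8.59 degrees, less where a joint would pass 70% of its speed; a pose out of reach is approached as far as the arm can. A call is refused whole if a number of a shift passes 5 or a number of a turn 8.59, either way. A call with a gripper value outside its range is refused whole. "fingers" is the opening, from 0 (shut) to 1 (fully open), set as the call begins (left out, the last holds). The fingers move at their own pace and stop on an object; "grip_force" is the grip in N (left out, the last holds). Time passes only in rows, so rows that do not move let the fingers close, or fill a call up. It gives the time, the measured TCP pose, the force, the opening and the grip force at its end, in the units of the state.
- r.get_state(): the state, without advancing time (a new reading comes with each control period).
- r.snapshot(name): name is "side" or "top" or "wrist"; returns (picture, depth): 420x560x3 uint8, red, green, blue; 420x560 float32, m along the optical axis (not along the pixel's ray), 0 where there is no reading.
- r.calibration(name): a dict with "fov_y" (degrees; the focal length in pixels is half the picture's height over the tangent of half this angle, whatever the lens; pixels are square), "cx", "cy" (the principal point, pixels), "R" (3x3) and "t" (3): a world point X has camera coordinates R X + t. Camera axes: x right, y down, z forward; pixel columns grow to the right and rows downward; lengths in m; the calibration is good to about 2 mm. A picture is of the moment at which its call begins: read the wrist's pose just before it. calibration takes no time and is no camera call; for the wrist camera it gives the pose at the moment of the call.
- r.finish_job(): hands the job in; it is judged then, once.
The state is a dict: "clock": time; "q": joint angles; "qd": joint speeds; "joint_torque": joint torques, N m; "tool_pos": TCP position; "eef_rot": TCP orientation; "contact_force": force on the tool from outside, world axes, zero at the start; "moment": the same for the moment, N m; "opening": opening from 0.0 (shut) to 1.0 (fully open); "finger_force": force on a finger pad.
Only numpy, scipy, OpenCV 4.12 (cv2) and the standard library are available. Lean on these libraries where they do the work, as an engineer would, in place of code of your own. Each camera call takes 0.05 s, during which the arm holds its last target. There are 200 camera calls.

## Task

The ground steel roller on the granite plate is to be measured: with a fingertip resting on top of it, roll it along the plate, in several short strokes if need be, until its highest line lies centred under the flat tip of the dial gauge, and leave it there at rest. Roll it rather than skid it, work only on its top (never push it from the side below two thirds of its height, grip it or lift it), do not touch the gauge or its stand, leave everything else where it lies, and take the hand away at the end.

Things in the scene. Friction and masses are not known exactly. Their poses are not given: they have to be found in the camera images.
- roller: the work: plain ground steel roller, 50 mm diameter, 180 mm long, about 0.8 kg, by far the largest cylinder on the plate. Origin on its axis at mid-length, 85 mm above the bench. y is its axis, level, pointing roughly towards the gauge's column side; x and z turn as it rolls. It starts with z up, 70 to 92 mm short of or beyond the line under the gauge, parallel to the gauge's y within 3 degrees
- roller_station (a point): point on the roller's axis, 60 mm from mid-length towards its +y end: the section to be measured. A straight roll brings it within 20 mm of the tip lengthwise. Rolling: a fingertip pressed on the top with about 3 N drives the roller without slip, and it moves half as far as the fingertip, at right angles to its axis; it stops at once, almost, when nothing drives it
- gauge: dial gauge on a heavy stand, fixed on the plate. Origin on the plate, plumb under the gauge's flat tip; x is the way the roller travels (either sense), roughly away from the robot; z up. Base 100 x 80 x 42 mm at y 85 to 165, column 190 mm tall at y 130. Heights above the plate: arm 81 to 99 mm, from y -10 to the column, dial 99 to 159 mm, at y -30 to 30; x -30 to 11. Space at y below -30 is clear
- anvil (a point): centre of the lower face of the gauge's flat round tip, 12 mm diameter, facing down, fixed 57 mm above the plate: 7 mm above the top of the roller when that is below it
- plate: black granite surface plate, 380 x 500 mm (x, y), top 60 mm above the bench, level, fixed. Origin under its centre at bench height
- vblock: bystander: steel V-block, 44 x 50 x 38 mm, on the plate on the other side of the gauge from the roller; origin under its centre
- setting_ring: bystander: flat steel setting ring, 64 mm outside, 22 mm high, on the plate's near right corner; origin under its centre
- gauge_blocks: bystander: stack of three steel gauge blocks, 32 x 35 x 30 mm, on the plate's far right corner; origin under its centre
- square: bystander: small engineer's square standing on its stock, 75 x 18 mm, blade 100 mm tall, on the plate's far left corner; origin under the stock's centre
- micrometer: bystander: outside micrometer lying on the bench right of the plate, about 150 mm long, 18 mm high
- plug_gauge: bystander: plug gauge with black handle lying on the bench right of the plate, about 110 mm long, 22 mm high
- screwdriver: bystander: screwdriver lying on the bench left of the plate, 170 mm long
Mind the look-alikes: they are no part of the job. What is shaped like the roller but green or orange is not meant.

How it is judged:
On the way:
1. a fingertip rests on the top of the roller while it rolls (contact force between the fingers and roller above 0.3 N and height (world z) of the grasp point above 0.112 m and distance of roller from where it was at the start of the episode above 0.003 m), for 0.1 s.
At the end, for the whole second after the job is handed in: roller at rest on the plate, its axis within 5 mm of plumb under the centre of the gauge's tip (along the gauge's x), its measured section within 25 mm lengthwise, parallel within 0.12 rad, turned at least 2.0 rad from its start; no bystander moved over 10 mm (x of roller_station in the frame of gauge between -0.005 and 0.005 m and y of roller_station in the frame of gauge between -0.025 and 0.025 m and angle between the y axis of roller and the y axis of gauge, either way round below 0.12 rad and height (world z) of roller between 0.082 and 0.088 m and angle between roller's own z axis and vertical above 2 rad and linear speed of roller below 0.005 m/s and not (distance of vblock from where it was at the start of the episode above 0.01 m) and not (distance of setting_ring from where it was at the start of the episode above 0.01 m) and not (distance of gauge_blocks from where it was at the start of the episode above 0.01 m) and not (distance of square from where it was at the start of the episode above 0.01 m) and not (distance of micrometer from where it was at the start of the episode above 0.01 m) and not (distance of plug_gauge from where it was at the start of the episode above 0.01 m) and not (distance of screwdriver from where it was at the start of the episode above 0.01 m)); the robot touches nothing.
It fails at once if the roller is lifted more than 6 mm or tipped up on end (height (world z) of roller above 0.091 m or angle between roller's own y axis and vertical below 1.45 rad or angle between roller's own y axis and vertical above 1.69 rad).
It fails at once if the fingers push or grip the roller low on its side (fingertips below about two thirds of its height) instead of on its top (contact force between the fingers and roller above 0.3 N and height (world z) of the grasp point below 0.112 m).
It fails at once if the dial gauge or its stand is touched with more than 1 N (contact force between gauge and anything else above 1 N).
It fails at once if a bystander is moved more than 10 mm (distance of any of vblock, setting_ring, gauge_blocks, square, micrometer, plug_gauge, screwdriver from where it was at the start of the episode above 0.01 m).
It also fails if it takes over 64 s, if anything falls off the work surface, if the arm or the gripper's body presses on something with over 40 N, if the wrist force passes 120 N, or if a joint passes its speed limit or range.

## Working session

There is one attempt and no reset: what is moved stays moved. The work goes in short steps, Python scripts to look and compute and a tool call to move; the robot and the scene stay as the last step left them, time stands still between calls to the robot, and variables do not carry over. Pictures are saved under pics/ and viewed, at most 10 in all, crops included, and the job is handed in when it is done.

Besides the shell and the picture viewer there is one more tool, called after "Call:" as a command line: name --argument value ..., lists and objects as JSON in quotes. step_arm: Moves the arm, as the interface text tells. Its arguments: {"type":"object","properties":{"increments":{"type":"array","items":{"type":"array"}},"fingers":{"type":"number"},"grip_force":{"type":"number"}},"required":["increments"]}

```bash
mkdir -p pics; cat > h.py <<'E'
import numpy as np,cv2
from plant import r
def cal(n):
    c=r.calibration(n);f=210/np.tan(np.radians(c['fov_y'])/2);return f,c['cx'],c['cy'],np.array(c['R']),np.array(c['t'])
def cloud(n,d,c):
    f,cx,cy,R,t=c;v,u=np.mgrid[:420,:560]
    P=np.stack([(u-cx)/f*d,(v-cy)/f*d,d],-1);return (P-t)@R
def ray(c,u,v,z):
    f,cx,cy,R,t=c;o=-R.T@t;D=R.T@np.array([(u-cx)/f,(v-cy)/f,1]);return o+D*(z-o[2])/D[2]
def proj(c,X):
    f,cx,cy,R,t=c;p=R@np.array(X)+t;return f*p[0]/p[2]+cx,f*p[1]/p[2]+cy
E
python3 - <<'E'
from h import *
ims=[]
for n in("top","side"):
    c=cal(n);p,d=r.snapshot(n);np.savez(n+'0.npz',p=p,d=d);cv2.imwrite(f'pics/{n}0.png',p[...,::-1])
    print(n,c[0],-c[3].T@c[4],c[3][2], (d>0).mean())
s=r.get_state();print(s['clock'],s['tool_pos'],s['eef_rot'],s['contact_force'],s['opening'])
E
```

```text
top 416.05426216438326 [0.36597998 0.00424915 1.38686571] [ 0.07725886 -0.01215487 -0.99693697] 0.9960799319727891
side 512.8061790348071 [ 0.38374317 -1.29739323  1.06770345] [ 0.06383667  0.79220621 -0.60690543] 0.9914625850340136
0.1 [0.13798087 0.60893864 0.19968721] [ 1.11106152e-01  9.93808202e-01 -8.24096621e-04 -3.29874125e-05] [ 0.52625133  0.21901732 -0.12629178] 0.9978042163450352
```

View pics/top0.png

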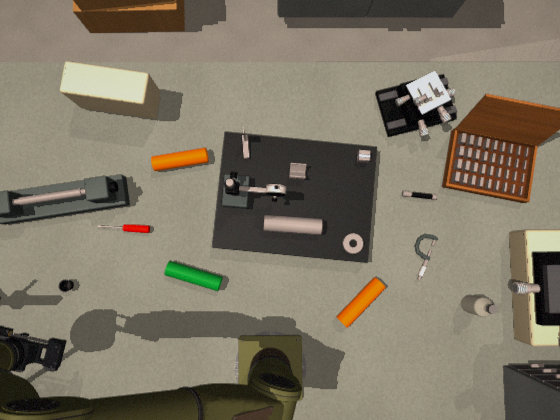

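View pics/side0.png

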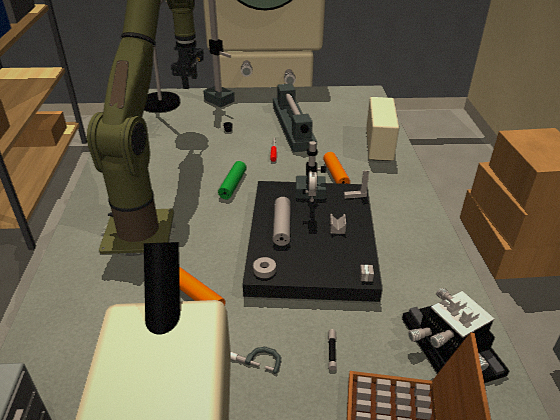

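Seen so far: in the top picture the grey roller is at (293,226), in the side picture at (282,221). It is grey, lies on the plate and is the largest cylinder there. The orange cylinders at (180,160) and (361,302) and the green one at (193,276) lie on the bench, so they are look-alikes. The gauge has its dial at (275,188) and its column at (232,182).

```bash
python3 - <<'E'
from h import *
a=np.load('top0.npz');b=np.load('side0.npz')
A=cv2.resize(a['p'][120:270,205:385],None,fx=4.4,fy=4,interpolation=cv2.INTER_CUBIC)[:, :792][:, :]
B=cv2.resize(b['p'][130:270,240:390],None,fx=4,fy=4,interpolation=cv2.INTER_CUBIC)
cv2.imwrite('pics/cA.png',cv2.resize(a['p'][120:270,205:385],None,fx=4,fy=4,interpolation=cv2.INTER_CUBIC)[...,::-1]);cv2.imwrite('pics/cB.png',B[...,::-1])
c=cal('top');P=cloud('top',a['d'],c)
m=np.zeros((420,560),bool);m[205:245,255:330]=1
z=P[...,2];Q=P[m&(z>.095)&(z<.125)]
print('roller',len(Q),Q.min(0),Q.max(0))
rc=cv2.minAreaRect(Q[:,:2].astype(np.float32)*1000);print(rc)
T=Q[Q[:,2]>.105];mu=T.mean(0);w,V=np.linalg.eigh(np.cov(T[:,:2].T));print(mu,V[:,1],np.degrees(np.arctan2(-V[0,1],V[1,1])))
pl=(abs(z-.06)<.006);pl[:120]=0;pl[270:]=0;pl[:,:205]=0;pl[:,385:]=0
print('plate',cv2.minAreaRect(P[pl][:,:2].astype(np.float32)*1000),z[pl].mean())
for n,D,cc in(('top',a,c),('side',b,cal('side'))):
    P=cloud(n,D['d'],cc);X=P.reshape(-1,3)
    k=(abs(X[:,0]-.51)<.12)&(X[:,1]>-.05)&(X[:,1]<.25)
    for lo,hi in((.095,.108),(.115,.137),(.137,.158),(.16,.222),(.225,.26)):
        q=X[k&(X[:,2]>lo)&(X[:,2]<hi)]
        if len(q)>4:print(n,lo,hi,len(q),q.min(0).round(3),q.max(0).round(3),q.mean(0).round(3))
E
```

```text
roller 818 [ 0.4301357  -0.15889325  0.09503516] [0.48712248 0.02172124 0.11613168]
((459.2771301269531, -69.34544372558594), (179.31842041015625, 47.89350128173828), 85.74723052978516)
[ 0.45895326 -0.06962488  0.10828374] [0.08560339 0.99632929] -4.910723035657396
plate ((555.4568481445312, -54.166900634765625), (554.9185180664062, 380.0481872558594), 84.01365661621094) 0.059020475194217506
top 0.095 0.108 732 [ 0.44  -0.05   0.095] [0.617 0.149 0.108] [0.527 0.067 0.102]
top 0.137 0.158 159 [ 0.526 -0.018  0.139] [0.615 0.132 0.158] [0.562 0.059 0.153]
top 0.16 0.222 345 [ 0.538 -0.044  0.16 ] [0.61  0.133 0.222] [0.555 0.032 0.197]
top 0.225 0.26 74 [ 0.55  -0.02   0.226] [0.576 0.121 0.254] [0.562 0.087 0.243]
side 0.095 0.108 416 [ 0.441 -0.049  0.095] [0.619 0.15  0.108] [0.535 0.066 0.102]
side 0.115 0.137 13 [ 0.551 -0.025  0.116] [ 0.561 -0.014  0.127] [ 0.556 -0.019  0.122]
side 0.137 0.158 111 [ 0.528 -0.034  0.137] [0.616 0.12  0.158] [0.569 0.043 0.151]
side 0.16 0.222 342 [ 0.528 -0.049  0.16 ] [0.612 0.129 0.222] [0.56  0.036 0.193]
side 0.225 0.26 68 [ 0.552 -0.023  0.225] [0.579 0.122 0.255] [0.565 0.085 0.239]
```

View pics/cA.png

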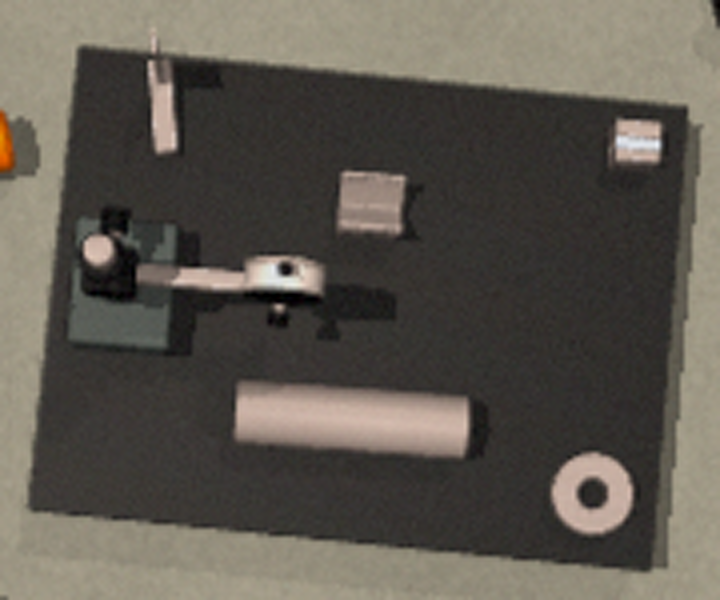

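View pics/cB.png

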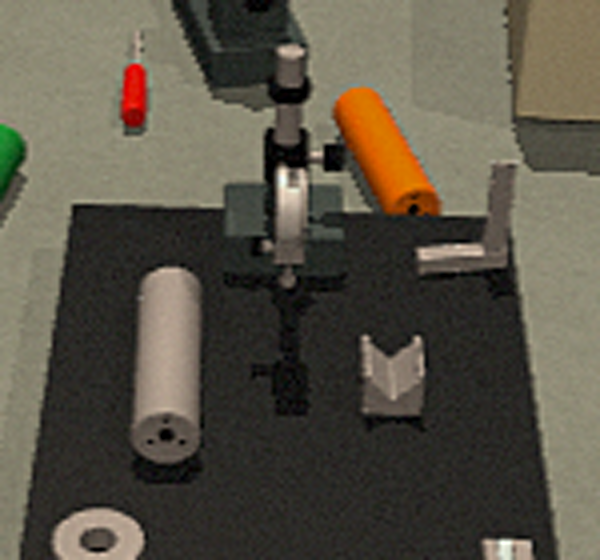

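Crop A confirms the plain grey roller centred at crop (352,418), with the gauge dial at (285,275) and the column at (100,250). In crop B the flat tip is at (288,282), which is side pixel (312,200). Next I refine the gauge frame.

```bash
python3 - <<'E'
from h import *
D={n:np.load(n+'0.npz') for n in('top','side')};C={n:cal(n) for n in D}
for n in D:
    P=cloud(n,D[n]['d'],C[n]);X=P.reshape(-1,3)
    k=(X[:,0]>.5)&(X[:,0]<.64)&(X[:,1]>.06)&(X[:,1]<.2)
    q=X[k&(X[:,2]>.098)&(X[:,2]<.105)];print(n,'base',cv2.minAreaRect(q[:,:2].astype(np.float32)*1000))
    q=X[k&(X[:,2]>.24)];print(n,'column',q.min(0),q.max(0),q.mean(0))
    k=(X[:,0]>.5)&(X[:,0]<.64)&(X[:,1]>-.06)&(X[:,1]<.05)&(X[:,2]>.165);q=X[k]
    print(n,'dial',q.min(0),q.max(0))
# roller silhouette rays at axis height
for n in D:
    p=D[n]['p'].astype(int);m=np.zeros(p.shape[:2],np.uint8)
    y,x=(slice(205,245),slice(255,330)) if n=='top' else (slice(193,250),slice(268,295))
    m[y,x]=(p[y,x].sum(-1)>210)
    m=cv2.morphologyEx(m,cv2.MORPH_OPEN,np.ones((3,3)))
    ys,xs=np.nonzero(m);W=np.array([ray(C[n],u,v,.095)[:2]*1000 for u,v in zip(xs,ys)],np.float32);print(n,'roller',cv2.minAreaRect(W))
# tip
c=C['side'];p=D['side']['p'];d=D['side']['d'];P=cloud('side',d,c)
for v in range(195,206):print(v,[(int(p[v,u].sum()),P[v,u].round(3).tolist()) for u in range(309,316,1) if P[v,u,2]>.1])
print('tip ray',ray(c,312,201,.119))
E
```

```text
top base ((565.3074340820312, 107.97909545898438), (77.96454620361328, 98.53083038330078), 85.44742584228516)
top column [0.55469861 0.10231    0.24056595] [0.57586982 0.12139794 0.25357723] [0.5651597  0.11241555 0.24855599]
top dial [ 0.53792882 -0.04398189  0.16506431] [0.56725327 0.01123461 0.23368261]
side base ((566.5908203125, 103.67478942871094), (84.69657135009766, 98.9511947631836), 86.80924224853516)
side column [0.55879085 0.09474072 0.2400235 ] [0.5785348  0.12198144 0.25491404] [0.56757917 0.10793375 0.24752059]
side dial [ 0.53940585 -0.05536439  0.16594004] [0.5664955  0.00299313 0.23560366]
top roller ((457.8363342285156, -70.95014953613281), (183.51148986816406, 49.18861389160156), 85.5705337524414)
side roller ((458.3125305175781, -79.5506591796875), (229.02455139160156, 47.03428649902344), 86.09745025634766)
195 [(291, [0.546, -0.026, 0.144]), (255, [0.55, -0.024, 0.143]), (270, [0.552, -0.03, 0.146]), (240, [0.556, -0.024, 0.142]), (271, [0.559, -0.025, 0.143]), (282, [0.562, -0.028, 0.145]), (250, [0.565, -0.028, 0.145])]
196 [(144, [0.556, -0.023, 0.137])]
197 [(239, [0.558, -0.014, 0.127])]
198 [(222, [0.554, -0.018, 0.126]), (228, [0.558, -0.016, 0.124])]
199 [(204, [0.551, -0.017, 0.122]), (233, [0.554, -0.018, 0.122]), (254, [0.557, -0.019, 0.123]), (261, [0.561, -0.016, 0.121])]
200 [(220, [0.552, -0.017, 0.118]), (291, [0.554, -0.022, 0.122]), (286, [0.557, -0.023, 0.122]), (221, [0.56, -0.025, 0.124])]
201 [(248, [0.554, -0.02, 0.116]), (255, [0.557, -0.022, 0.117]), (115, [0.561, -0.018, 0.114])]
202 []
203 []
204 []
205 []
tip ray [ 0.55704633 -0.02396745  0.119     ]
```

Gauge tip is at about (0.5565, -0.018). The roller centre is at about (0.4588, -0.070). Both yaw about -4.3°, so the roll is about 93 mm. Moving to the roller now.

Call:
step_arm --increments '[[[2.6,-2.1,0],[0,0,-2.7]],[[2.6,-2.1,0],[0,0,-2.7]],[[2.6,-2.1,0],[0,0,-2.7]],[[2.6,-2.1,0],[0,0,-2.7]],[[2.6,-2.1,0],[0,0,-2.7]],[[2.6,-2.1,0],[0,0,-2.7]],[[2.6,-2.1,0],[0,0,-2.7]],[[2.6,-2.1,0],[0,0,-2.7]],[[2.6,-2.1,0],[0,0,-2.7]],[[2.6,-2.1,0],[0,0,-2.7]]]' --fingers 0 --grip_force 20

```text
clock: 1.1
tool_pos: [0.3988, 0.3984, 0.2001]
eef_rot: [0.341, 0.94, -0.0, -0.0]
contact_force: [-0.3, 0.1, 0.1]
opening: 0.114
finger_force: 0.0
```

Call:
step_arm --increments '[[[0.2,-2.5,0],[0,0,-2.7]],[[0.2,-2.5,0],[0,0,-2.7]],[[0.2,-2.5,0],[0,0,-2.7]],[[0.2,-2.5,0],[0,0,-2.7]],[[0.2,-2.5,0],[0,0,-2.7]],[[0.2,-2.5,0],[0,0,-2.7]],[[0.2,-2.5,0],[0,0,-2.7]],[[0.2,-2.5,0],[0,0,-2.7]],[[0.2,-2.5,0],[0,0,-2.7]],[[0.2,-2.5,0],[0,0,-2.7]]]'

```text
clock: 2.1
tool_pos: [0.4178, 0.1485, 0.2003]
eef_rot: [0.551, 0.835, -0.0, -0.0]
contact_force: [-0.1, -0.4, -0.1]
opening: 0.005
finger_force: 0.0
```

Call:
step_arm --increments '[[[0.2,-2.5,0],[0,0,-2.7]],[[0.2,-2.5,0],[0,0,-2.7]],[[0.2,-2.5,0],[0,0,-2.7]],[[0.2,-2.5,0],[0,0,-2.7]],[[0.2,-2.5,0],[0,0,-2.7]],[[0.2,-2.5,0],[0,0,-2.7]],[[0.2,-2.5,0],[0,0,-2.7]],[[0.2,-2.5,0],[0,0,-2.7]],[[0.2,-2.5,0],[0,0,-2.7]],[[0.2,-2.5,0],[0,0,-2.7]]]'

```text
clock: 3.1
tool_pos: [0.4379, -0.1014, 0.2003]
eef_rot: [0.731, 0.683, -0.0, -0.0]
contact_force: [0.8, -0.0, 0.6]
opening: 0.006
finger_force: 0.0
```

Call:
step_arm --increments '[[[0.1,0,-1.0],[0,0,0]],[[0.1,0,-1.0],[0,0,0]],[[0.1,0,-1.0],[0,0,0]],[[0.1,0,-1.0],[0,0,0]],[[0.1,0,-1.0],[0,0,0]],[[0.1,0,-1.0],[0,0,0]],[[0.1,0,-1.0],[0,0,0]],[[0.1,0,-1.0],[0,0,0]],[[0,0,-0.5],[0,0,0]],[[0,0,0],[0,0,0]]]'

```text
clock: 4.1
tool_pos: [0.4456, -0.1004, 0.1147]
eef_rot: [0.73, 0.684, -0.0, -0.001]
contact_force: [0.1, 0.0, -0.6]
opening: 0.005
finger_force: 0.0
```

Call:
step_arm --increments '[[[0,0,-0.1],[0,0,0]],[[0,0,-0.1],[0,0,0]],[[0,0,-0.1],[0,0,0]],[[0,0,-0.1],[0,0,0]],[[0,0,-0.1],[0,0,0]],[[0,0,-0.05],[0,0,0]],[[0,0,0],[0,0,0]],[[0,0,0],[0,0,0]],[[0,0,0],[0,0,0]],[[0,0,0],[0,0,0]]]'

```text
clock: 5.1
tool_pos: [0.4461, -0.1004, 0.11]
eef_rot: [0.73, 0.684, 0.0, 0.0]
contact_force: [0.5, -0.5, -1.0]
opening: 0.006
finger_force: 0.0
```

Call:
step_arm --increments '[[[0,0,-0.05],[0,0,0]],[[0,0,-0.05],[0,0,0]],[[0,0,0],[0,0,0]],[[0,0,0],[0,0,0]],[[0,0,0],[0,0,0]],[[0,0,0],[0,0,0]],[[0,0,0],[0,0,0]],[[0,0,0],[0,0,0]],[[0,0,0],[0,0,0]],[[0,0,0],[0,0,0]]]'

```text
clock: 6.1
tool_pos: [0.4461, -0.1004, 0.109]
eef_rot: [0.73, 0.683, 0.0, 0.0]
contact_force: [1.1, -0.4, -0.0]
opening: 0.005
finger_force: 0.0
```

Call:
step_arm --increments '[[[0,0,-0.05],[0,0,0]],[[0,0,0],[0,0,0]],[[0,0,-0.05],[0,0,0]],[[0,0,0],[0,0,0]],[[0,0,0],[0,0,0]],[[0,0,0],[0,0,0]],[[0,0,0],[0,0,0]],[[0,0,0],[0,0,0]],[[0,0,0],[0,0,0]],[[0,0,0],[0,0,0]]]'

```text
clock: 7.1
tool_pos: [0.4461, -0.1004, 0.1079]
eef_rot: [0.73, 0.684, 0.0, 0.0]
contact_force: [0.4, -0.1, -0.1]
opening: 0.004
finger_force: 0.0
```

```bash
python3 - <<'E'
from h import *
p,d=r.snapshot('side');s=r.get_state();print(s['tool_pos'],s['contact_force'],s['moment'])
cv2.imwrite('pics/s1.png',cv2.resize(p[140:270,230:360],None,fx=4.5,fy=4.5,interpolation=cv2.INTER_CUBIC)[...,::-1])
E
```

```text
[ 0.44606584 -0.10043193  0.10793661] [-0.39943167  0.69571591  0.18720171] [ 0.0042909   0.02359617 -0.01548226]
```

View pics/s1.png

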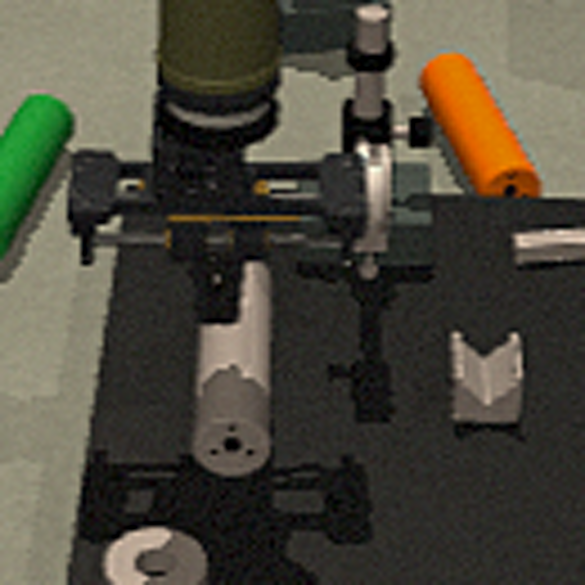

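The fingertip is at crop (220,310), about 10 mm on the near side of the roller's crest (235,310), and it is not touching. I lift, move towards the crest and feel down again.

Call:
step_arm --increments '[[[0,0,0.4],[0,0,0]],[[0.4,0,0],[0,0,0]],[[0.4,0,0],[0,0,0]],[[0,0,-0.1],[0,0,0]],[[0,0,-0.1],[0,0,0]],[[0,0,-0.1],[0,0,0]],[[0,0,0],[0,0,0]],[[0,0,0],[0,0,0]],[[0,0,0],[0,0,0]],[[0,0,0],[0,0,0]]]'

```text
clock: 8.15
tool_pos: [0.4541, -0.1004, 0.109]
eef_rot: [0.73, 0.684, 0.0, 0.0]
contact_force: [-0.2, -0.4, 0.7]
opening: 0.006
finger_force: 0.0
```

Call:
step_arm --increments '[[[0,0,-0.05],[0,0,0]],[[0,0,-0.05],[0,0,0]],[[0,0,0],[0,0,0]],[[0,0,0],[0,0,0]],[[0,0,0],[0,0,0]],[[0,0,0],[0,0,0]],[[0,0,0],[0,0,0]],[[0,0,0],[0,0,0]],[[0,0,0],[0,0,0]],[[0,0,0],[0,0,0]]]'

```text
clock: 9.15
tool_pos: [0.4541, -0.1004, 0.1079]
eef_rot: [0.73, 0.683, 0.0, 0.0]
contact_force: [0.4, -0.7, -0.2]
opening: 0.004
finger_force: 0.0
```

Call:
step_arm --increments '[[[0,0,-0.05],[0,0,0]],[[0,0,0],[0,0,0]],[[0,0,-0.05],[0,0,0]],[[0,0,0],[0,0,0]],[[0,0,0],[0,0,0]],[[0,0,0],[0,0,0]],[[0,0,0],[0,0,0]],[[0,0,0],[0,0,0]],[[0,0,0],[0,0,0]],[[0,0,0],[0,0,0]]]'

```text
clock: 10.15
tool_pos: [0.4541, -0.1004, 0.1069]
eef_rot: [0.73, 0.684, 0.0, 0.0]
contact_force: [-1.1, 0.1, -0.7]
opening: 0.004
finger_force: 0.0
```

Call:
step_arm --increments '[[[0,0,-0.05],[0,0,0]],[[0,0,0],[0,0,0]],[[0,0,0],[0,0,0]],[[0,0,0],[0,0,0]],[[0,0,0],[0,0,0]],[[0,0,0],[0,0,0]],[[0,0,0],[0,0,0]],[[0,0,0],[0,0,0]],[[0,0,0],[0,0,0]],[[0,0,0],[0,0,0]]]'

```text
clock: 11.15
tool_pos: [0.4541, -0.1004, 0.1064]
eef_rot: [0.73, 0.683, 0.0, 0.0]
contact_force: [-0.3, 0.3, 0.1]
opening: 0.004
finger_force: 0.0
```

```bash
python3 - <<'E'
from h import *
p,d=r.snapshot('side');c=cal('side');P=cloud('side',d,c);print(r.get_state()['tool_pos'],r.get_state()['contact_force'])
g=p.astype(int).sum(-1)
print(proj(c,[.454,-.1,.11]),proj(c,[.459,-.1,.11]))
for v in range(198,222):
    print(v,' '.join('%d:%d/%d'%(g[v,u],P[v,u,1]*1000,P[v,u,2]*1000) for u in range(270,294,2)))
cv2.imwrite('pics/s2.png',cv2.resize(p[180:250,250:320],None,fx=8,fy=8,interpolation=cv2.INTER_CUBIC)[...,::-1])
E
```

```text
[ 0.45406791 -0.10044097  0.10644286] [ 0.25597339 -0.01274932  0.08871278]
(np.float64(280.24557038034277), np.float64(219.50077362330808)) (np.float64(281.9141082476401), np.float64(219.44993113001564))
198 119:79/59 115:-130/212 86:-128/211 77:-130/212 41:-135/215 176:-97/187 81:-95/186 71:-135/215 70:-130/211 96:-138/217 79:-137/216 114:76/59
199 122:74/59 121:71/60 96:74/58 77:-107/191 64:-110/194 50:-106/190 27:-105/190 77:-110/193 81:-110/192 360:11/102 99:68/61 95:70/59
200 100:66/60 120:65/61 128:70/57 68:-111/191 54:-110/190 40:-105/186 57:-102/184 89:-107/187 119:-115/193 377:3/105 74:59/63 94:66/58
201 133:65/57 117:57/63 140:59/61 61:-105/183 57:-111/187 127:-108/184 68:-101/179 59:-105/182 98:-107/183 339:5/99 138:9/96 90:60/58
202 112:58/58 125:59/57 105:52/62 71:-108/182 91:-108/182 186:-109/182 35:-106/180 0:-108/181 161:-111/182 350:0/100 166:9/92 90:58/55
203 119:44/64 141:50/59 149:47/61 72:-104/175 40:-105/176 77:-106/176 38:-106/176 50:-111/180 174:-106/175 330:-7/101 152:5/91 106:49/58
204 122:50/56 114:49/56 180:46/58 16:-108/174 75:-107/173 47:-108/174 61:-11
[... 1739 characters left out ...]
4:-20/57 246:-61/89 411:-75/100 450:-85/107 473:-83/106 463:-87/109 437:-85/107 382:-85/107 366:-75/99 98:-55/82 123:-25/58
218 105:-22/55 103:-30/61 276:-62/87 398:-86/105 452:-89/107 467:-89/107 466:-90/108 426:-90/107 379:-90/107 358:-87/104 90:-72/92 121:-29/57
219 118:-33/60 108:-34/60 278:-72/90 411:-92/106 444:-99/111 468:-93/106 475:-98/110 446:-99/110 387:-93/106 378:-87/101 88:-73/89 118:-37/60
220 112:-39/61 100:-36/57 282:-75/89 409:-91/102 469:-98/106 535:-106/113 494:-104/111 454:-97/105 373:-92/101 349:-94/102 104:-80/91 104:-41/60
221 105:-42/59 100:-45/61 275:-79/88 437:-97/102 506:-101/105 487:-107/110 259:-106/109 292:-105/107 386:-102/105 356:-97/101 130:-83/89 126:-46/59
```

View pics/s2.png

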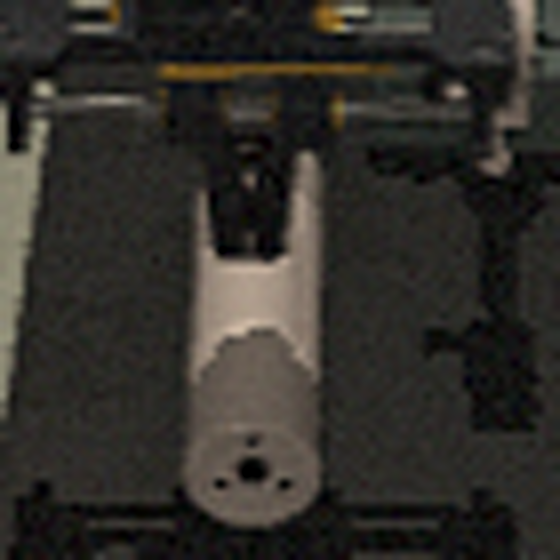

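The finger ends at side row 212 (crop (248,255)). By ray and depth that puts the tip at z≈0.144, not 0.106. The hand therefore really sits about 35 mm higher than reported, clear of the roller. I check x and y the same way.

```bash
python3 - <<'E'
from h import *
p,d=r.snapshot('side');c=cal('side');P=cloud('side',d,c)
m=np.zeros((420,560),bool);m[203:213,272:290]=1
q=P[m&(P[...,2]>.135)];print('finger',len(q),np.percentile(q,[2,50,98],axis=0).round(4))
q=P[m&(P[...,2]>.085)&(P[...,2]<.12)];
p,d=r.snapshot('top');c=cal('top');P=cloud('top',d,c);q=P[(P[...,2]>.16)&(P[...,2]<.3)&(P[...,1]>-.2)&(P[...,1]<-.02)&(P[...,0]>.3)&(P[...,0]<.6)]
print('hand top',q.min(0),q.max(0))
c=cal('wrist');p,d=r.snapshot('wrist');print('wristcam',-c[3].T@c[4],c[3][2]);P=cloud('wrist',d,c)
q=P[d>0];print(np.percentile(q,[1,50,99],axis=0).round(3))
h,e=np.histogram(q[:,2],bins=np.arange(-.06,.3,.01));print(list(zip(e.round(2),h)))
cv2.imwrite('pics/w0.png',p[...,::-1])
E
```

```text
finger 96 [[ 0.4408 -0.1151  0.1418]
 [ 0.4556 -0.1074  0.1621]
 [ 0.47   -0.1025  0.1804]]
hand top [ 0.48551098 -0.13576832  0.17072577] [ 0.56568189 -0.02012644  0.25508727]
wristcam [ 0.45730262 -0.03220547  0.29167539] [-0.01847889 -0.26573992 -0.96386764]
[[ 0.198 -0.254  0.   ]
 [ 0.456 -0.073  0.062]
 [ 0.649  0.054  0.251]]
[(np.float64(-0.06), np.int64(0)), (np.float64(-0.05), np.int64(0)), (np.float64(-0.04), np.int64(0)), (np.float64(-0.03), np.int64(0)), (np.float64(-0.02), np.int64(0)), (np.float64(-0.01), np.int64(1938)), (np.float64(0.0), np.int64(44379)), (np.float64(0.01), np.int64(259)), (np.float64(0.02), np.int64(275)), (np.float64(0.03), np.int64(88)), (np.float64(0.04), np.int64(0)), (np.float64(0.05), np.int64(6418)), (np.float64(0.06), np.int64(75856)), (np.float64(0.07), np.int64(1621)), (np.float64(0.08), np.int64(1821)), (np.float64(0.09), np.int64(3710)), (np.float64(0.1), np.int64(11555)), (np.float64(0.11), np.int64(5401)), (np.float64(0.12), np.int64(138)), (np.float64(0.13), np.int64(0)), (np.float64(0.14), np.int64(981)), (np.float64(0.15), np.int64(3162)), (np.float64(0.16), np.int64(2042)), (np.float64(0.17), np.int64(3229)), (np.float64(0.18), np.int64(4022)), (np.float64(0.19), np.int64(1630)), (np.float64(0.2), np.int64(234)), (np.float64(0.21), np.int64(3318)), (np.float64(0.22), np.int64(16156)), (np.float64(0.23), np.int64(22018)), (np.float64(0.24), np.int64(19337)), (np.float64(0.25), np.int64(4551)), (np.float64(0.26), np.int64(0)), (np.float64(0.27), np.int64(0)), (np.float64(0.28), np.int64(0))]
```

View pics/w0.png

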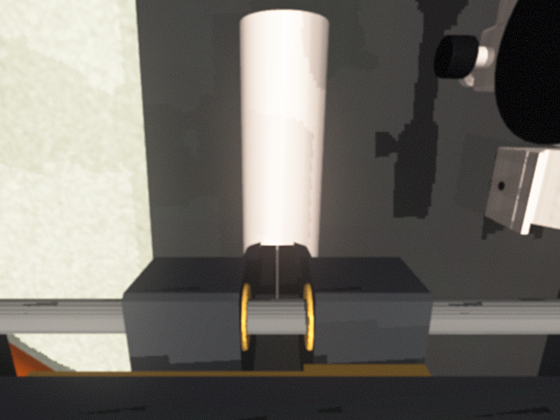

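The wrist picture agrees: the closed fingertips at (277,245) are seen against the roller with their ends at z≈0.14–0.15. The reported z is about 35 mm too low, while x is good to about 1 mm. The camera sits 68 mm towards +y, so I contact further towards the -y end to keep it off the dial.

Call:
step_arm --increments '[[[-0.2,-0.5,0],[0,0,0]],[[-0.2,-0.5,0],[0,0,0]],[[-0.2,-0.5,0],[0,0,0]],[[-0.2,-0.5,0],[0,0,0]],[[-0.2,-0.4,0],[0,0,0]],[[0,0,-0.7],[0,0,0]],[[0,0,-0.7],[0,0,0]],[[0,0,-0.7],[0,0,0]],[[0,0,-0.6],[0,0,0]],[[0,0,0],[0,0,0]]]'

```text
clock: 12.35
tool_pos: [0.4435, -0.124, 0.0784]
eef_rot: [0.73, 0.684, -0.0, -0.001]
contact_force: [-0.1, -0.1, 0.7]
opening: 0.009
finger_force: 0.0
```

Call:
step_arm --increments '[[[0,0,-0.05],[0,0,0]],[[0,0,-0.05],[0,0,0]],[[0,0,-0.05],[0,0,0]],[[0,0,-0.05],[0,0,0]],[[0,0,-0.05],[0,0,0]],[[0,0,-0.05],[0,0,0]],[[0,0,0],[0,0,0]],[[0,0,0],[0,0,0]],[[0,0,0],[0,0,0]],[[0,0,0],[0,0,0]]]'

```text
clock: 13.35
tool_pos: [0.4441, -0.1244, 0.0764]
eef_rot: [0.73, 0.684, 0.0, 0.0]
contact_force: [-0.9, -0.6, 0.6]
opening: 0.006
finger_force: 0.0
```

Call:
step_arm --increments '[[[0,0,-0.05],[0,0,0]],[[0,0,-0.05],[0,0,0]],[[0,0,-0.05],[0,0,0]],[[0,0,0],[0,0,0]],[[0,0,0],[0,0,0]],[[0,0,0],[0,0,0]],[[0,0,0],[0,0,0]],[[0,0,0],[0,0,0]],[[0,0,0],[0,0,0]],[[0,0,0],[0,0,0]]]'

```text
clock: 14.35
tool_pos: [0.4441, -0.1244, 0.0749]
eef_rot: [0.73, 0.683, 0.0, 0.0]
contact_force: [0.5, -0.2, -0.2]
opening: 0.004
finger_force: 0.0
```

Call:
step_arm --increments '[[[0,0,-0.05],[0,0,0]],[[0,0,0],[0,0,0]],[[0,0,-0.05],[0,0,0]],[[0,0,0],[0,0,0]],[[0,0,0],[0,0,0]],[[0,0,0],[0,0,0]],[[0,0,0],[0,0,0]],[[0,0,0],[0,0,0]],[[0,0,0],[0,0,0]],[[0,0,0],[0,0,0]]]'

```text
clock: 15.35
tool_pos: [0.4441, -0.1244, 0.074]
eef_rot: [0.73, 0.684, 0.0, 0.0]
contact_force: [0.4, 0.0, 0.1]
opening: 0.006
finger_force: 0.0
```

Call:
step_arm --increments '[[[0,0,-0.05],[0,0,0]],[[0,0,-0.05],[0,0,0]],[[0,0,0],[0,0,0]],[[0,0,0],[0,0,0]],[[0,0,0],[0,0,0]],[[0,0,0],[0,0,0]],[[0,0,0],[0,0,0]],[[0,0,0],[0,0,0]],[[0,0,0],[0,0,0]],[[0,0,0],[0,0,0]]]'

```text
clock: 16.35
tool_pos: [0.4441, -0.1244, 0.0729]
eef_rot: [0.73, 0.683, 0.0, 0.0]
contact_force: [1.0, -0.3, 0.0]
opening: 0.005
finger_force: 0.0
```

Call:
step_arm --increments '[[[0,0,-0.05],[0,0,0]],[[0,0,-0.05],[0,0,0]],[[0,0,0],[0,0,0]],[[0,0,0],[0,0,0]],[[0,0,0],[0,0,0]],[[0,0,0],[0,0,0]],[[0,0,0],[0,0,0]],[[0,0,0],[0,0,0]],[[0,0,0],[0,0,0]],[[0,0,0],[0,0,0]]]'

```text
clock: 17.35
tool_pos: [0.4441, -0.1244, 0.072]
eef_rot: [0.73, 0.683, 0.0, 0.0]
contact_force: [-0.4, 0.3, 1.6]
opening: 0.009
finger_force: 1.0
```

```bash
python3 - <<'E'
from h import *
p,d=r.snapshot('side');c=cal('side');P=cloud('side',d,c);g=p.astype(int).sum(-1);print(r.get_state()['tool_pos'],r.get_state()['contact_force'])
for z in(.108,.11,.112,.114,.118):print(z,[np.round(proj(c,[.445,y,z]),1) for y in(-.124,-.133)])
for v in range(216,232):
    print(v,' '.join('%d:%d/%d/%d'%(g[v,u],P[v,u,0]*1000,P[v,u,1]*1000,P[v,u,2]*1000) for u in range(268,290,2)))
E
```

```text
[ 0.44416893 -0.12442467  0.07196741] [0.90362867 0.0043413  1.88700459]
0.108 [array([277.6, 225.2]), array([277.8, 227.1])]
0.11 [array([277.6, 224.7]), array([277.8, 226.6])]
0.112 [array([277.6, 224.1]), array([277.8, 226.1])]
0.114 [array([277.6, 223.6]), array([277.8, 225.5])]
0.118 [array([277.7, 222.6]), array([277.8, 224.5])]
216 118:419/-22/63 117:426/-21/63 81:432/-19/60 74:434/-129/147 39:439/-127/145 163:448/-79/107 78:451/-130/147 42:457/-133/149 395:466/-82/108 388:472/-77/104 331:479/-74/102
217 121:419/-22/59 130:425/-27/63 57:432/-28/64 80:433/-136/148 37:439/-132/145 172:448/-83/106 80:451/-127/141 31:457/-133/146 387:466/-86/108 389:472/-85/107 311:478/-80/103
218 111:419/-22/55 118:425/-25/57 93:432/-24/56 83:434/-130/140 76:439/-133/142 48:447/-91/108 52:451/-132/141 32:457/-133/142 494:465/-95/111 380:472/-86/104 308:478/-88/105
219 107:419/-38/64 110:425/-36/62 99:431/-34/60 53:433/-133/139 43:439/-134/139 54:447/-91/105 62:451/-129/135 55:457/-133/138 488:465/-93/106 384:471/-96/108 314:478/-89/102
220 122:418/-42/63 119:425/-32/55 116:431/-37/58 76:433/-136/
[... 1414 characters left out ...]
08:430/-77/59 212:434/-122/96 268:439/-131/103 278:445/-133/105 286:451/-140/110 287:457/-139/109 274:462/-141/110 203:469/-134/104 212:475/-131/102
229 111:417/-78/56 139:423/-77/56 112:429/-82/59 219:434/-127/96 257:439/-138/105 257:445/-141/107 276:451/-136/103 283:456/-146/111 261:463/-136/103 253:468/-140/106 180:474/-135/101
230 132:417/-87/59 113:423/-81/54 108:429/-88/60 227:433/-130/95 256:438/-149/111 277:445/-138/101 273:450/-147/108 274:456/-147/108 270:462/-147/108 249:468/-140/102 148:474/-139/101
231 102:417/-90/58 127:423/-90/58 121:429/-93/60 237:433/-135/95 251:438/-148/106 287:444/-152/109 292:450/-150/107 278:456/-154/110 278:462/-148/105 260:468/-146/103 208:474/-145/102
```

There is contact at about 1.7 N. The finger spans x 0.431–0.459 with its end at z≈0.110, which is the roller's top. First stroke.

Call:
step_arm --increments '[[[0,0,-0.05],[0,0,0]],[[0.3,-0.02,0],[0,0,0]],[[0.5,-0.04,0],[0,0,0]],[[0.6,-0.04,0],[0,0,0]],[[0.6,-0.05,0],[0,0,0]],[[0.6,-0.05,0],[0,0,0]],[[0.5,-0.04,0],[0,0,0]],[[0.5,-0.04,0],[0,0,0]],[[0.4,-0.03,0],[0,0,0]],[[0.2,-0.01,0],[0,0,0]]]'

```text
clock: 18.4
tool_pos: [0.4871, -0.1278, 0.0719]
eef_rot: [0.73, 0.684, 0.001, 0.001]
contact_force: [-0.5, 0.1, 6.3]
opening: 0.004
finger_force: 2.8
```

```bash
cat > m.py <<'E'
from h import *
s=r.get_state();print(s['clock'],s['tool_pos'],s['contact_force'])
for n in('top','side'):
    p,d=r.snapshot(n);c=cal(n);P=cloud(n,d,c);X=P[(P[...,2]>.1045)&(P[...,2]<.122)&(p.astype(int).sum(-1)>190)]
    X=X[(X[:,1]>-.165)&(X[:,1]<.03)&(X[:,0]>.42)&(X[:,0]<.575)]
    if len(X)<30: print(n,len(X));continue
    # robust line x=a+b*(y+.07)
    k=np.ones(len(X),bool)
    for _ in range(6):
        b,a=np.polyfit(X[k,1]+.07,X[k,0],1);e=X[:,0]-a-b*(X[:,1]+.07);k=abs(e)<.016
    print(n,k.sum(),'x@-.07',round(a,4),'slope',round(b,4),'y',np.percentile(X[k,1],[0.5,99.5]).round(3))
E
python3 m.py
```

```text
18.4 [ 0.48714856 -0.12775533  0.07190473] [-0.49759975  0.14318331  6.29379728]
top 211 x@-.07 0.4847 slope 0.0042 y [-0.065  0.018]
side 121 x@-.07 0.4813 slope 0.1015 y [-0.164 -0.02 ]
```

Force was 6 N and the roller moved about 21.5 mm, half the finger's travel, so it rolls. I lift, go back and repeat a little lighter.

Call:
step_arm --increments '[[[0,0,0.5],[0,0,0]],[[-0.5,0.04,0],[0,0,0]],[[-0.6,0.04,0],[0,0,0]],[[-0.6,0.04,0],[0,0,0]],[[-0.5,0.04,0],[0,0,0]],[[0,0,-0.3],[0,0,0]],[[0,0,-0.1],[0,0,0]],[[0,0,-0.08],[0,0,0]],[[0,0,0],[0,0,0]],[[0,0,0],[0,0,0]]]'

```text
clock: 19.5
tool_pos: [0.4647, -0.1261, 0.0718]
eef_rot: [0.73, 0.684, 0.0, 0.0]
contact_force: [-1.2, -0.5, 3.5]
opening: 0.003
finger_force: 1.8
```

Call:
step_arm --increments '[[[0.3,-0.02,0],[0,0,0]],[[0.5,-0.04,0],[0,0,0]],[[0.6,-0.05,0],[0,0,0]],[[0.6,-0.05,0],[0,0,0]],[[0.6,-0.05,0],[0,0,0]],[[0.5,-0.04,0],[0,0,0]],[[0.5,-0.04,0],[0,0,0]],[[0.4,-0.03,0],[0,0,0]],[[0.2,-0.02,0],[0,0,0]],[[0,0,0],[0,0,0]]]'

```text
clock: 20.5
tool_pos: [0.5073, -0.1294, 0.072]
eef_rot: [0.73, 0.684, 0.001, 0.001]
contact_force: [1.6, -0.2, 6.0]
opening: 0.001
finger_force: 2.8
```

```bash
python3 m.py
```

```text
20.5 [ 0.50734594 -0.12942591  0.07197001] [ 1.58838002 -0.20829456  6.0050232 ]
top 213 x@-.07 0.5078 slope -0.0373 y [-0.099  0.015]
side 113 x@-.07 0.5047 slope 0.1585 y [-0.165 -0.025]
```

Call:
step_arm --increments '[[[0,0,0.5],[0,0,0]],[[-0.5,0.04,0],[0,0,0]],[[-0.6,0.04,0],[0,0,0]],[[-0.6,0.04,0],[0,0,0]],[[-0.5,0.04,0],[0,0,0]],[[0,0,-0.3],[0,0,0]],[[0,0,-0.1],[0,0,0]],[[0,0,-0.09],[0,0,0]],[[0,0,0],[0,0,0]],[[0,0,0],[0,0,0]]]'

```text
clock: 21.6
tool_pos: [0.4844, -0.1278, 0.0718]
eef_rot: [0.73, 0.684, 0.0, 0.0]
contact_force: [-0.1, 1.2, 0.8]
opening: 0.004
finger_force: 0.6
```

Call:
step_arm --increments '[[[0.3,-0.02,0],[0,0,0]],[[0.5,-0.04,0],[0,0,0]],[[0.6,-0.05,0],[0,0,0]],[[0.6,-0.05,0],[0,0,0]],[[0.6,-0.05,0],[0,0,0]],[[0.5,-0.04,0],[0,0,0]],[[0.5,-0.04,0],[0,0,0]],[[0.4,-0.03,0],[0,0,0]],[[0.2,-0.02,0],[0,0,0]],[[0,0,0],[0,0,0]]]'

```text
clock: 22.6
tool_pos: [0.5276, -0.1312, 0.0721]
eef_rot: [0.73, 0.684, 0.001, 0.001]
contact_force: [0.2, -0.1, 4.8]
opening: 0.003
finger_force: 2.8
```

Call:
step_arm --increments '[[[0,0,0.5],[0,0,0]],[[0,0,1.0],[0,0,0]],[[-0.5,-0.2,2.0],[0,0,0]],[[-1,-0.5,2],[0,0,0]],[[-2,-0.5,2],[0,0,0]],[[-3,0,2],[0,0,0]],[[-3,0,0],[0,0,0]],[[-3,0,0],[0,0,0]],[[-2,0,0],[0,0,0]],[[0,0,0],[0,0,0]]]'

```text
clock: 23.6
tool_pos: [0.3776, -0.1432, 0.1672]
eef_rot: [0.731, 0.683, -0.001, -0.001]
contact_force: [0.7, 0.1, -0.1]
opening: 0.007
finger_force: 0.0
```

```bash
python3 m.py; python3 - <<'E'
from h import *
for n,y,x in(('top',slice(175,240),slice(240,335)),('side',slice(190,255),slice(275,335))):
    p,d=r.snapshot(n);np.savez(n+'3.npz',p=p,d=d)
    if n=='top':cv2.imwrite('pics/t3.png',cv2.resize(p[165:250,230:340],None,fx=6,fy=6,interpolation=cv2.INTER_CUBIC)[...,::-1])
E
```

```text
23.6 [ 0.37760365 -0.14318011  0.16724255] [ 0.72020755  0.05207917 -0.10527815]
top 458 x@-.07 0.5213 slope 0.065 y [-0.162  0.015]
side 330 x@-.07 0.524 slope 0.0721 y [-0.162  0.013]
```

View pics/t3.png

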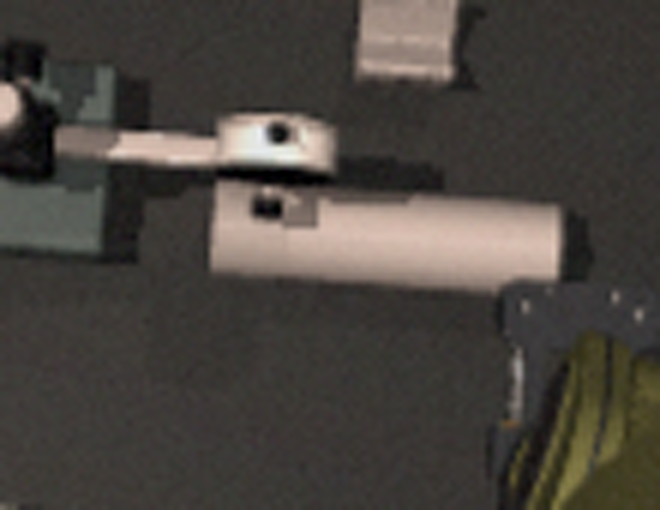

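The roller is at crop (385,235), parallel to the gauge and about 30 mm short of the tip line. It is free, and the hand is at lower right. I do one 20 mm stroke, then check.

Call:
step_arm --increments '[[[2,0.1,0],[0,0,0]],[[3,0.1,0],[0,0,0]],[[3,0.1,-1],[0,0,0]],[[2.5,0.1,-2],[0,0,0]],[[1.4,0.1,-2],[0,0,0]],[[1,0.2,-2],[0,0,0]],[[0,0.1,-1.5],[0,0,0]],[[0,0,-0.5],[0,0,0]],[[0,0,0],[0,0,0]],[[0,0,0],[0,0,0]]]'

```text
clock: 24.8
tool_pos: [0.5106, -0.1355, 0.0772]
eef_rot: [0.73, 0.683, 0.0, 0.0]
contact_force: [-0.7, -0.0, 0.2]
opening: 0.005
finger_force: 0.0
```

Call:
step_arm --increments '[[[0,0,-0.2],[0,0,0]],[[0,0,-0.2],[0,0,0]],[[0,0,-0.1],[0,0,0]],[[0,0,0],[0,0,0]],[[0,0,0],[0,0,0]],[[0,0,0],[0,0,0]],[[0,0,0],[0,0,0]],[[0,0,0],[0,0,0]],[[0,0,0],[0,0,0]],[[0,0,0],[0,0,0]]]'

```text
clock: 25.8
tool_pos: [0.5105, -0.1353, 0.0721]
eef_rot: [0.73, 0.684, 0.0, 0.0]
contact_force: [0.2, -1.0, 5.3]
opening: 0.004
finger_force: 2.7
```

Call:
step_arm --increments '[[[0.3,-0.02,0],[0,0,0]],[[0.4,-0.03,0],[0,0,0]],[[0.5,-0.04,0],[0,0,0]],[[0.5,-0.04,0],[0,0,0]],[[0.5,-0.04,0],[0,0,0]],[[0.5,-0.04,0],[0,0,0]],[[0.4,-0.03,0],[0,0,0]],[[0.2,-0.02,0],[0,0,0]],[[0.1,0,0],[0,0,0]],[[0,0,0],[0,0,0]]]'

```text
clock: 26.8
tool_pos: [0.5446, -0.138, 0.072]
eef_rot: [0.73, 0.683, 0.0, 0.0]
contact_force: [1.3, -0.5, 5.2]
opening: 0.005
finger_force: 2.6
```

Call:
step_arm --increments '[[[0,0,0.5],[0,0,0]],[[-0.5,0.02,0],[0,0,0]],[[-0.6,0.03,0],[0,0,0]],[[-0.6,0.03,0],[0,0,0]],[[-0.5,0.02,0],[0,0,0]],[[0,0,0],[0,0,0]],[[0,0,0],[0,0,0]],[[0,0,0],[0,0,0]],[[0,0,0],[0,0,0]],[[0,0,0],[0,0,0]]]'

```text
clock: 27.8
tool_pos: [0.5223, -0.1368, 0.0767]
eef_rot: [0.73, 0.684, 0.0, 0.0]
contact_force: [0.9, 0.5, 0.6]
opening: 0.005
finger_force: 0.0
```

```bash
python3 m.py
```

```text
27.8 [ 0.52230698 -0.13678094  0.076723  ] [0.93095496 0.45631968 0.55694256]
top 243 x@-.07 0.5375 slope 0.014 y [-0.109  0.012]
side 99 x@-.07 0.542 slope 0.0432 y [-0.163 -0.028]
```

About 13 mm remain, so a 26 mm finger stroke, then back off and look.

Call:
step_arm --increments '[[[0,0,-0.3],[0,0,0]],[[0,0,-0.2],[0,0,0]],[[0,0,0],[0,0,0]],[[0.3,-0.02,0],[0,0,0]],[[0.5,-0.04,0],[0,0,0]],[[0.6,-0.05,0],[0,0,0]],[[0.6,-0.05,0],[0,0,0]],[[0.4,-0.03,0],[0,0,0]],[[0.2,-0.01,0],[0,0,0]],[[0,0,0],[0,0,0]]]'

```text
clock: 28.9
tool_pos: [0.5495, -0.139, 0.0721]
eef_rot: [0.73, 0.684, 0.001, 0.001]
contact_force: [-0.3, 0.8, 5.7]
opening: 0.002
finger_force: 2.9
```

Call:
step_arm --increments '[[[0,0,0.5],[0,0,0]],[[0,0,1.0],[0,0,0]],[[-0.5,-0.2,2.0],[0,0,0]],[[-2,-1,2],[0,0,0]],[[-3,-1,2],[0,0,0]],[[-4,0,2],[0,0,0]],[[-4,0,0],[0,0,0]],[[-4,0,0],[0,0,0]],[[-3,0,0],[0,0,0]],[[0,0,0],[0,0,0]]]'

```text
clock: 29.9
tool_pos: [0.3374, -0.1604, 0.1672]
eef_rot: [0.731, 0.682, -0.002, -0.002]
contact_force: [0.6, -0.3, -0.1]
opening: 0.01
finger_force: 0.0
```

```bash
python3 m.py; python3 - <<'E'
from h import *
p,d=r.snapshot('side');c=cal('side')
cv2.imwrite('pics/s4.png',cv2.resize(p[160:260,260:360],None,fx=6,fy=6,interpolation=cv2.INTER_CUBIC)[...,::-1])
# end face (-y) extents and tip, by rays
P=cloud('side',d,c);g=p.astype(int).sum(-1)
for v in range(196,206):print(v,[(u,int(g[v,u]),P[v,u].round(3).tolist()) for u in range(308,318) if P[v,u,2]>.11 and P[v,u,1]<.03])
E
```

```text
29.9 [ 0.33740217 -0.16037538  0.16718933] [ 0.61165847 -0.28388026 -0.11834785]
top 321 x@-.07 0.549 slope 0.0275 y [-0.165  0.012]
side 316 x@-.07 0.5542 slope 0.0891 y [-0.164  0.01 ]
196 [(312, 144, [0.557, -0.019, 0.134])]
197 [(312, 251, [0.557, -0.02, 0.131])]
198 [(310, 257, [0.554, 0.002, 0.111]), (311, 240, [0.554, -0.016, 0.125]), (312, 255, [0.558, -0.017, 0.125]), (314, 360, [0.566, 0.001, 0.112]), (315, 506, [0.57, 0.003, 0.111])]
199 [(310, 204, [0.551, -0.018, 0.123]), (311, 215, [0.555, -0.016, 0.121]), (312, 247, [0.557, -0.019, 0.123]), (313, 277, [0.561, -0.015, 0.12])]
200 [(310, 218, [0.551, -0.022, 0.122]), (311, 263, [0.555, -0.017, 0.118]), (312, 254, [0.557, -0.02, 0.12]), (313, 352, [0.561, -0.02, 0.12])]
201 [(310, 221, [0.552, -0.012, 0.111]), (311, 251, [0.554, -0.026, 0.121]), (312, 246, [0.557, -0.022, 0.118]), (313, 224, [0.561, -0.02, 0.116])]
202 [(309, 419, [0.549, -0.018, 0.111]), (311, 232, [0.555, -0.018, 0.111])]
203 [(312, 287, [0.557, -0.025, 0.112]), (313, 272, [0.561, -0.023, 0.11])]
204 [(309, 236, [0.384, -1.297, 1.068]), (312, 293, [0.557, -0.029, 0.111]), (313, 272, [0.56, -0.03, 0.112]), (314, 256, [0.563, -0.03, 0.111])]
205 [(312, 276, [0.556, -0.034, 0.111]), (313, 280, [0.559, -0.034, 0.111])]
```

View pics/s4.png

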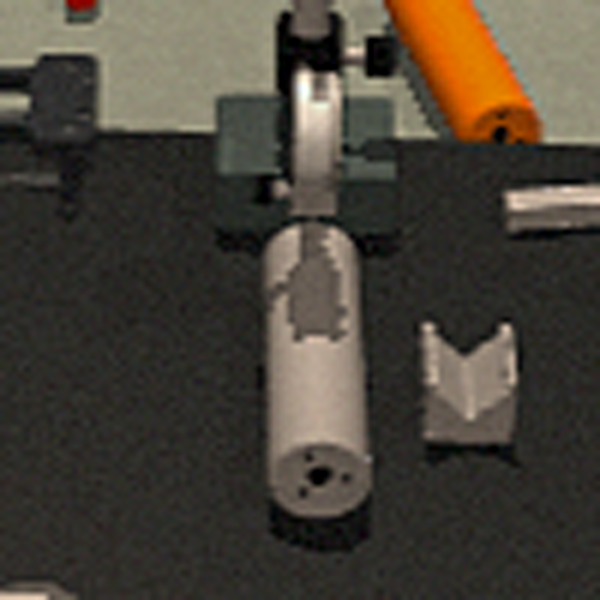

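Here the roller, crop (318,370), lies under the gauge. The tip line is at crop (313,220), with the V-block clear at (468,370). I compare the silhouette midline with the tip, both in this same view.

```bash
python3 - <<'E'
from h import *
for n in('side','top'):
    p,d=r.snapshot(n);c=cal(n);P=cloud(n,d,c);g=cv2.GaussianBlur(p,(3,3),0).astype(int).sum(-1)
    L=[]
    it=range(204,234) if n=='side' else range(272,322)
    for k in it:
        line=g[k,295:332] if n=='side' else g[196:228,k]   # may need window
        off=295 if n=='side' else 0
        if n=='top':
            v0=proj(c,[.53,ray(c,k,205,.085)[1],.085])[1];lo=int(v0)-30;line=g[lo:lo+60,k];off=lo
            zz=P[lo:lo+60,k,2]
        else: zz=P[k,295:332,2]
        m=(line>185)&(zz<.13)&(zz>.07) if n=='top' else (zz>.069)&(zz<.13)&(line>140)
        i=np.nonzero(m)[0]
        if len(i)<8:continue
        a,b=i[0]+off,i[-1]+off
        L.append((k,a,b))
    L=np.array(L);w=L[:,2]-L[:,1];mid=(L[:,1]+L[:,2])/2
    ok=abs(w-np.median(w))<=3
    print(n,L[::5].tolist())
    f=np.polyfit(L[ok,0],mid[ok],1)
    pts=[]
    for k in L[ok,0]:
        m=np.polyval(f,k);u,v=(m,k) if n=='side' else (k,m);pts.append(ray(c,u,v,.085))
    pts=np.array(pts);b,a=np.polyfit(pts[:,1]+.018,pts[:,0],1);print(n,'axis x at tip y',a,'slope',b,'resid px',np.std(mid[ok]-np.polyval(f,L[ok,0])))
c=cal('side')
for u in(311.5,312):print('tip',ray(c,u,200,.119))
E
```

```text
side [[204, 304, 319], [209, 304, 319], [214, 304, 331], [219, 305, 331], [224, 305, 331], [229, 305, 331]]
side axis x at tip y 0.5776893750595348 slope 0.10727331133960306 resid px 0.10739657990297376
top [[285, 194, 202], [290, 171, 202], [295, 171, 202], [300, 171, 203], [305, 188, 203], [310, 188, 203], [315, 189, 204], [320, 189, 204]]
top axis x at tip y 0.5557916672037415 slope 0.07093951316878719 resid px 0.21103729993225467
tip [ 0.55602938 -0.01867442  0.119     ]
tip [ 0.55758985 -0.01874808  0.119     ]
```

```bash
python3 - <<'E'
from h import *
p,d=r.snapshot('side');c=cal('side');P=cloud('side',d,c)
L=[]
for k in range(203,236):
    z=P[k,297:326,2];x=P[k,297:326,0];i=np.nonzero((z>.072)&(z<.13))[0];L.append((k,i[0]+297,i[-1]+297))
L=np.array(L);mid=L[:,1:].mean(1);print(L[::4].tolist())
f=np.polyfit(L[:,0],mid,1);pts=np.array([ray(c,np.polyval(f,k),k,.085) for k in L[:,0]])
b,a=np.polyfit(pts[:,1]+.018,pts[:,0],1);print(a,b,'y range',pts[:,1].min(),pts[:,1].max())
E
```

```text
[[203, 304, 319], [207, 304, 319], [211, 304, 319], [215, 305, 320], [219, 305, 320], [223, 305, 320], [227, 305, 320], [231, 305, 321], [235, 305, 321]]
0.5581563551879895 0.07084506407092775 y range -0.14691069529046974 0.011032787998591198
```

The roller axis is within about 1.5 mm of the tip in both views, parallel to the gauge, and its section is at y≈-0.017 against the tip's -0.018. The hand is clear, so I hand in.

```bash
python3 -c "
from plant import r
print(r.finish_job(),r.get_state()['clock'])"
```

```text
the job is handed in; nothing more can be done
the job is handed in; nothing more can be done
```

I rolled the roller about 93 mm in five top strokes until its axis lay within about 1.5 mm of plumb under the gauge tip. The hand is clear and the job is handed in at about 30 s; no verdict came back.

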